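# Unlock the index pin and hold it out

## Task

I want to turn the disc of the small dividing fixture by hand, so its index pin has to be held out for me. First slide the keeper plate straight up out of the slotted holder in front of the pin's knob and set it down in the open grey tray (do not drop it from a height). Then pull the sprung knob fully back, straight away from the disc, and finish while still gripping it there; leave the other things on the bench where they are.

Things in the scene. Friction and masses are not known exactly. Their poses are not given: they have to be found in the camera images.
- index_fixture: Dividing fixture, fixed to the bench: dark steel base plate 200 (its x) x 150 (y) x 12 mm. Origin: centre of the base's underside, on the bench; x points from its front (knob side, roughly to the robot) to its back, z up. From front to back: slotted holder, black knob, grey bracket, upright disc, grey headstock. Nothing on it but the keeper plate is higher than 106 mm.
- pin_knob (a point): Centre of the index pin's round black knob: 28 mm diameter, 22 mm long along the fixture's x, axis level, 90 mm above the bench, at the fixture's x = -31 mm when home. Can be gripped from above, a finger on either side along the fixture's y; nothing stands beside it. Pulling along the fixture's -x draws the pin out of the disc. Axes as the fixture's.
- index_pin (a joint): Travel of the sprung index pin: 0 = home, its tip 8 mm inside the hole of the disc; 0.016 m = fully back against its stop. The spring pulls home with 4 N at 0, 8 N at 0.016; it snaps back if let go. The keeper plate stands 4 mm in front of the knob and blocks the pull while it is in the holder.
- keeper_grip (a point): Point on the loose upright keeper plate's mid-plane, 14 mm below the middle of its top edge. Aluminium, 5 mm thick (its x), 90 mm wide (y), 132 mm high (z), about 0.15 kg; foot on the slot floor, top edge 144 mm above the bench, axes along the fixture's. Gripped here across its thickness, fingertips up to 19 mm lower pass above the knob. It must rise 34 mm to leave the slot.
- keeper_centre (a point): Centre of the keeper plate (66 mm above its foot).
- tray: Open square grey plastic tray 210 x 210 x 35 mm, walls and floor 5 mm thick, empty, fixed. Origin: centre of its underside, on the bench; z up. A plate let go upright on its floor may stay standing, lean on a wall or fall flat: all fine. Tray and fixture stand on either side of a clamp board whose lever is up to 170 mm high: carry things over it.
- holder_slot (a point): Middle of the slot floor of the aluminium holder at the fixture's front, 12 mm above the bench. Two low bars, 112 mm along the fixture's y, 29 mm over both along x, tops 46 mm above the bench; the slot between them is 7.5 mm wide (x), 96 mm long (y), 34 mm deep. At the fixture's x = -48.5 mm. Axes as the fixture's.
- disc_hole (a point): Mouth of the hole in which the index pin sits, in the front face of the upright disc (88 mm diameter, top 101 mm above the bench); at the fixture's x = 38, y = 0, z = 90 mm. The bracket that guides the pin (34 mm wide, 101 mm high) stands at x = -2 to 12 mm.
There are look-alikes about, which are no part of the job. Of the things that look like the part that bears keeper_grip, the middle-sized one is meant.

How it is judged (in metres and radians):
On the way, in this order (a step that is already met when the one before it is completed fails the run):
1. the keeper plate is slid up out of the holder, in the grip, with the index pin still home (z of keeper_centre in the frame of index_fixture above 0.113 m and contact force between the fingers and keeper_plate above 0.3 N and value of joint index_pin below 0.003 m), for 0.1 s.
2. the keeper plate is in the tray and let go, with the index pin still home (x of keeper_centre in the frame of tray between -0.09 and 0.09 m and y of keeper_centre in the frame of tray between -0.09 and 0.09 m and z of keeper_centre in the frame of tray below 0.08 m and contact force between each of the arm, the fingers and keeper_plate below 0.05 N and linear speed of keeper_plate below 0.03 m/s and value of joint index_pin below 0.003 m), for 0.2 s.
At the end, for the whole second after the job is handed in: The index pin is held at least 14.5 of its 16 mm back by the fingers on its knob (contact over 1 N), and the keeper plate rests in the tray (centre within 90 mm of the tray's centre along each of the tray's axes and less than 80 mm above its underside), touched by no part of the robot (x of keeper_centre in the frame of tray between -0.09 and 0.09 m and y of keeper_centre in the frame of tray between -0.09 and 0.09 m and z of keeper_centre in the frame of tray below 0.08 m and contact force between each of the arm, the fingers and keeper_plate below 0.05 N and linear speed of keeper_plate below 0.03 m/s and value of joint index_pin above 0.0145 m and contact force between the fingers and index_pin above 1 N); the arm keeps its last pose, push and grip.
It fails at once if the keeper plate is dropped from a height (let go with its foot more than about 6 cm above the bench) (height (world z) of keeper_centre above 0.128 m and contact force between the fingers and keeper_plate below 0.01 N).
It fails at once if another thing on the bench is pushed away (distance of any of mug_1, aerosol_1, pliers, tape_measure, adjustable_wrench, sanding_block, screwdriver_red, duct_tape, torpedo_level, claw_hammer from where it was at the start of the episode above 0.04 m).
It also fails if it takes over 54 s, if anything falls off the work surface, if the arm or the gripper's body presses on something with over 40 N, if the wrist force passes 120 N, or if a joint passes its speed limit or range.

## Robot

A 6-joint arm with a two-finger parallel gripper is mounted at the origin on the work surface; the furniture and walls round the work are solid. World frame = base frame: x ahead of the robot, y to its left, z up, the work surface at z = 0. Lengths are in mm, angles in rad, forces in N, time in s.
With the tool pointing down it reaches from about 350 to 775 mm from the base axis. Payload 7.3 kg.
Tool frame: the origin (TCP) lies between the finger pads; the fingertips stand 14 mm ahead of it and the grasp point (between the pads) lies 5 mm behind it; z points along the fingers, y is the line along which they close (so a half turn about z gives the same grasp; the last joint's range is limited). The gripper opens to 92 mm and grips with 3 to 60 N. Pads are 19 mm wide; open, the fingers measure 130 mm over their backs; the gripper's body (75 mm by 190 mm) begins 47 mm behind the grasp point.
Start: joints at [-1.43, 0.342, 1.524, -0, 1.275, -0.146], TCP at [148.536, -503.568, 240.741] pointing down, gripper open.
Joint ranges: [-2.53, 2.53], [-0.77, 2.02], [0.04, 2.7], [-1, 4.14], [0.28, 2.66], [-3.11, 3.11]. Speed limits (rad/s): [2.57, 2.57, 3.14, 3.14, 3.14, 3.14].

## Interface

Orientations are given as [roll, pitch, yaw] about the fixed x, y, z axes, in that order (R = Rz(yaw) Ry(pitch) Rx(roll)).
In Python, from plant import get_obs, cams, close_job gives the robot as it stands. The module is installed in compiled form; this text tells all that it offers.
- The arm moves only by the shell command python3 -m creep 'ROWS'. ROWS is JSON, a list of rows, each an object of numbers: "hand": the opening, from 0 (shut) to 1 (fully open); "tx", "ty", "tz": the shift along the tool's x, y, z in m; "spin": the turn about the tool's z in degrees. In form: [{"hand": .., "tx": .., "ty": .., "tz": .., "spin": ..}, ...]. A call has 1 to 5 rows; each row shifts and turns the commanded pose from where the row before left it, along the tool's axes as they then stand; what a row does not reach is not made up. A row lasts 1/8 s, in which the tool goes at most 62.5 mm and 10.7 degrees, less where a joint would pass 70% of its speed; a pose out of reach is approached as far as the arm can. A call is refused whole if a number of a shift passes 0.0625 or a number of a turn 10.7, either way. A call with a gripper value outside its range is refused whole. The fingers move at their own pace and stop on an object; the grip force is fixed at half the most. Time passes only in rows, so rows that do not move let the fingers close. It gives the time, the measured TCP pose, the force, the opening and the grip force at its end, in the units of the state.
- get_obs(): the state, without advancing time (a new reading comes with each control period).
- cams.capture(name): name is "scene" or "top" or "wrist"; returns a dict with "color" (400x640x3 uint8, red, green, blue), "K" (3x3 intrinsics, pixels), "R" (3x3) and "t" (3): a world point X has camera coordinates R X + t. Camera axes: x right, y down, z forward; pixel columns grow to the right and rows downward; lengths in mm; the calibration is good to about 2 mm. A picture is of the moment at which its call begins. There is no depth.
- close_job(): hands the job in; it is judged then, once.
The state is a dict: "time": time; "joint_positions": joint angles; "dq": joint speeds; "tau": joint torques, N m; "tool_pos": TCP position; "tcp_rot": TCP orientation; "contact_force": force on the tool from outside, world axes, zero at the start; "moment": the same for the moment, N m; "grip_width": finger opening in mm; "finger_force": force on a finger pad.
Only numpy, scipy, OpenCV 4.12 (cv2) and the standard library are available. Lean on these libraries where they do the work, as an engineer would, in place of code of your own. Each camera call takes 0.05 s, during which the arm holds its last target. There are 200 camera calls.

## Working session

There is one attempt and no reset: what is moved stays moved. The work goes in short steps, Python scripts to look and compute and a shell command to move; the robot and the scene stay as the last step left them, time stands still between calls to the robot, and variables do not carry over. Pictures are saved under pics/ and viewed, at most 10 in all, crops included, and the job is handed in when it is done.

```bash
mkdir -p pics; python3 - <<'E'
from plant import get_obs,cams
import cv2,json,numpy as np
for n in("scene","top"):
    c=cams.capture(n); cv2.imwrite(f"pics/{n}.png",c["color"][:,:,::-1]); np.savez(n,**c)
    print(n,c["K"].round(1).tolist(),(-c["R"].T@c["t"]).round(0))
print(get_obs())
E
```

```text
scene [[366.9, 0.0, 319.4], [0.0, 366.9, 202.4], [0.0, 0.0, 1.0]] [-360.  622.  762.]
top [[410.0, 0.0, 313.9], [0.0, 410.0, 200.2], [0.0, 0.0, 1.0]] [ 263.   57. 1428.]
{'time': 0.1, 'joint_positions': array([-1.43002289e+00,  3.42665607e-01,  1.52491231e+00, -2.97989393e-05,
        1.27538502e+00, -1.46015723e-01]), 'dq': array([-0.00102436, -0.0032182 , -0.00310451, -0.00056195, -0.00042201,
        0.00085066]), 'tau': array([ 1.50513693e-03, -4.32006776e+01, -2.44692189e+01,  7.19453604e-02,
        5.25599916e-02, -4.16430453e-05]), 'tool_pos': array([ 148.46612337, -503.21905201,  240.11112459]), 'tcp_rot': array([-3.14023280e+00, -1.71180048e-04,  2.86797735e-01]), 'contact_force': array([ 0.35833544,  0.75457174, -0.79299637]), 'moment': array([-0.02245524, -0.00523851,  0.02766171]), 'finger_force': 0.0, 'grip_width': 91.86447303108233}
```

View pics/scene.png

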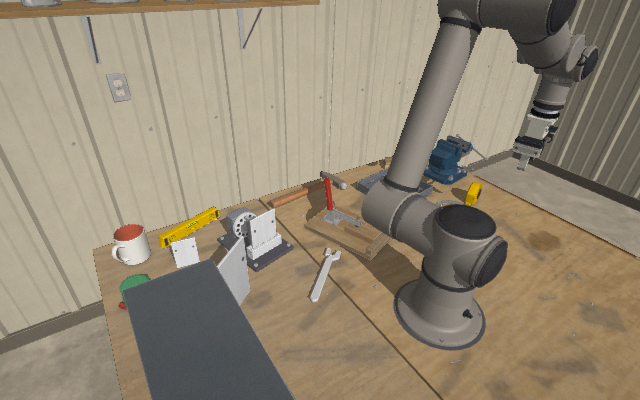

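View pics/top.png

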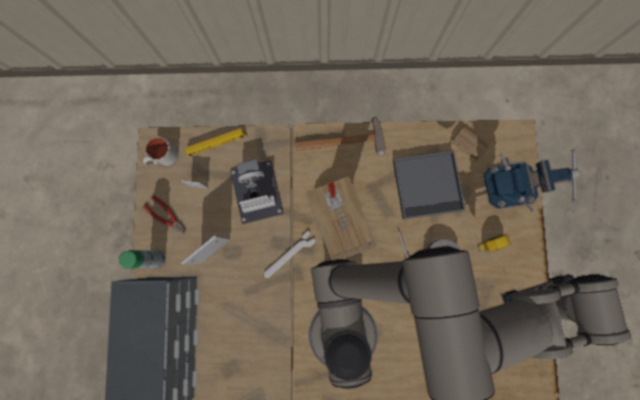

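The scene picture shows three upright white plates: a small one at (185,251), a tall one at (233,275), and one in the holder on the dark base at (262,230). In the top view they are at (195,184), (205,250) and (257,204). The middle-sized one, in the fixture, is meant. The tray is at (428,184) in the top view. Next I'll take close crops.

```bash
python3 - <<'E'
import cv2
a=cv2.imread("pics/scene.png")[190:290,160:300]; b=cv2.imread("pics/top.png")[145:235,220:300]; c=cv2.imread("pics/top.png")[140:230,380:480]
cv2.imwrite("pics/c1.png",cv2.resize(a,None,fx=5.6,fy=5.6,interpolation=cv2.INTER_CUBIC))
b=cv2.resize(b,None,fx=5,fy=5,interpolation=cv2.INTER_CUBIC);c=cv2.resize(c,(400,450),interpolation=cv2.INTER_CUBIC)
cv2.imwrite("pics/c2.png",cv2.hconcat([b,c]))
E
```

```text
(no output)
```

View pics/c1.png

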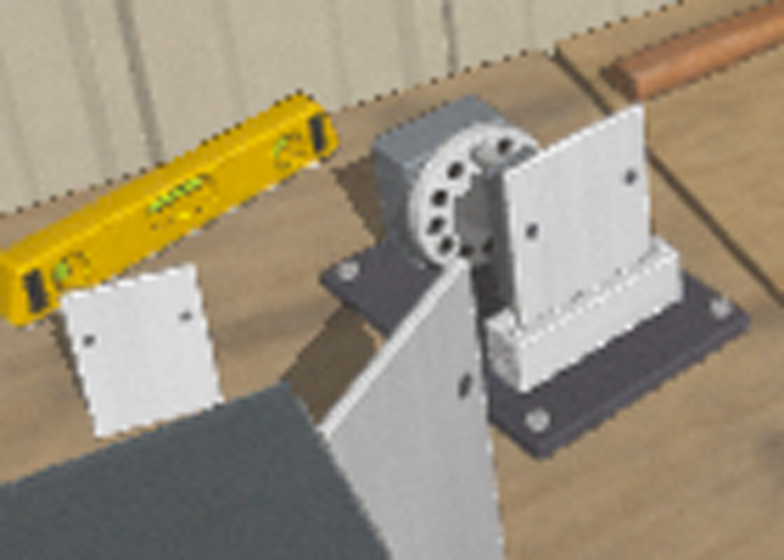

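View pics/c2.png

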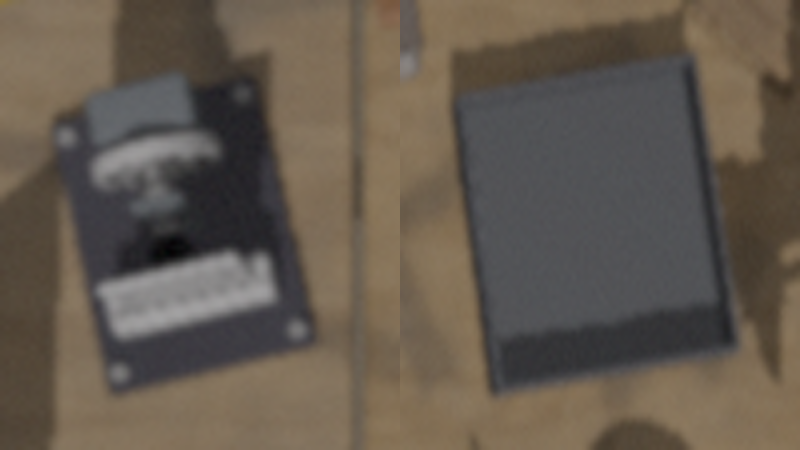

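```bash
cat > h.py <<'E'
import numpy as np
from scipy.optimize import least_squares
C={n:dict(np.load(n+".npz")) for n in("scene","top")}
def proj(n,X):
    c=C[n]; p=np.atleast_2d(X)@c["R"].T+c["t"]; p=p@c["K"].T; return p[:,:2]/p[:,2:]
def W(q,P):
    c,s=np.cos(q[2]),np.sin(q[2]); P=np.atleast_2d(np.array(P,float))
    return np.c_[q[0]+c*P[:,0]-s*P[:,1],q[1]+s*P[:,0]+c*P[:,1],P[:,2]]
E
python3 - <<'E'
from h import *
u=lambda a,sx,sy,ox,oy:(np.array(a,float)+.5)/[sx,sy]-.5+[ox,oy]
st=u([[120,372],[297,328],[67,136],[243,94]],5,5,220,145)
ss=u([[538,418],[720,308],[348,270]],5.6,5.6,160,190)
ct=u([[112,391],[315,341],[57,122]],5,5,220,145)
kp=u([[507,172],[641,105]],5.6,5.6,160,190)
tr=u([[57,100],[290,55],[338,347],[95,392]],4,5,380,140)
def f(q,parts=False):
    a,b=q[3],q[4]; S=[[-a,b,14],[-a,-b,14],[a,b,14],[a,-b,14]]
    r=[proj("top",W(q,S))-st, proj("scene",W(q,S[:3]))-ss, proj("top",W(q,[[-100,75,12],[-100,-75,12],[100,75,12]]))-ct,
       proj("scene",W(q,[[-48.5,45,144],[-48.5,-45,144]]))-kp]
    return r if parts else np.concatenate(r).ravel()
s=least_squares(f,[450,260,.2,90,65],x_scale=[10,10,.1,5,5]);print(s.x.round(3));[print(r.round(1).tolist()) for r in f(s.x,1)]
q=s.x[:3]; print("grip",W(q,[[-48.5,0,130]]),"knob",W(q,[[-31,0,90]]))
g=lambda q:(proj("top",W(q,[[105,105,35],[105,-105,35],[-105,-105,35],[-105,105,35]]))-tr).ravel()
t=least_squares(g,[450,-200,.2],x_scale=[10,10,.1]);print(t.x.round(3),t.fun.round(1))
E
```

```text
[4.91852e+02 2.93875e+02 2.26000e-01 8.59400e+01 6.38020e+01]
[[-0.0, -0.2], [0.3, -0.0], [0.4, -0.1], [0.3, -0.2]]
[[0.1, 0.2], [0.3, -0.3], [0.5, -0.1]]
[[-0.6, 0.7], [0.8, 0.6], [-1.4, -0.3]]
[[-0.9, 0.1], [-0.1, -0.7]]
grip [[444.58747216 282.99579616 130.        ]] knob [[461.6415045  286.92135101  90.        ]]
[ 5.03806e+02 -3.01220e+02  1.35000e-01] [-1.2 -0.7  0.7 -0.7  0.5  0.6 -0.1  0.7]
```

Crop 1 shows the keeper, a plate with two holes standing in the holder at (575,215) in front of the disc. Crop 2 shows the fixture screws and the tray rim corners. The fits agree to about 1 px and the reaches are plausible (527 and 587 mm). Now I'll move towards the fixture.

```bash
python3 -m creep '[{"hand":1,"tx":0.044,"ty":-0.016,"tz":-0.004},{"hand":1,"tx":0.044,"ty":-0.016,"tz":-0.004},{"hand":1,"tx":0.044,"ty":-0.016,"tz":-0.004},{"hand":1,"tx":0.044,"ty":-0.016,"tz":-0.004}]'
python3 -m creep '[{"hand":1,"tx":0.044,"ty":-0.016,"tz":-0.004},{"hand":1,"tx":0.044,"ty":-0.016,"tz":-0.004},{"hand":1,"tx":0.044,"ty":-0.016,"tz":-0.004},{"hand":1,"tx":0.044,"ty":-0.016,"tz":-0.004}]'
```

```text
invalid input at $[0]: expected keys hand, tx, ty, tz, spin
invalid input at $[0]: expected keys hand, tx, ty, tz, spin
```

```bash
python3 -m creep '[{"hand":1,"tx":0.044,"ty":-0.016,"tz":-0.004,"spin":0},{"hand":1,"tx":0.044,"ty":-0.016,"tz":-0.004,"spin":0},{"hand":1,"tx":0.044,"ty":-0.016,"tz":-0.004,"spin":0},{"hand":1,"tx":0.044,"ty":-0.016,"tz":-0.004,"spin":0}]'
python3 -m creep '[{"hand":1,"tx":0.044,"ty":-0.016,"tz":-0.004,"spin":0},{"hand":1,"tx":0.044,"ty":-0.016,"tz":-0.004,"spin":0},{"hand":1,"tx":0.044,"ty":-0.016,"tz":-0.004,"spin":0},{"hand":1,"tx":0.044,"ty":-0.016,"tz":-0.004,"spin":0}]'
```

```text
time: 0.6
tool_pos: [300.2, -391.2, 256.6]
tcp_rot: [-3.141, 0.0, 0.286]
contact_force: [-0.4, -0.0, -0.2]
grip_width: 91.9
finger_force: 0.0
time: 1.1
tool_pos: [450.9, -280.1, 272.5]
tcp_rot: [-3.141, 0.0, 0.287]
contact_force: [0.9, -0.9, 1.1]
grip_width: 91.6
finger_force: 0.0
```

```bash
python3 -m creep '[{"hand":1,"tx":0.013,"ty":-0.045,"tz":0,"spin":0},{"hand":1,"tx":0.013,"ty":-0.045,"tz":0,"spin":0},{"hand":1,"tx":0.013,"ty":-0.045,"tz":0,"spin":0},{"hand":1,"tx":0.013,"ty":-0.045,"tz":0,"spin":0}]' >/dev/null
python3 -m creep '[{"hand":1,"tx":0.013,"ty":-0.045,"tz":0,"spin":0},{"hand":1,"tx":0.013,"ty":-0.045,"tz":0,"spin":0},{"hand":1,"tx":0.013,"ty":-0.045,"tz":0,"spin":0},{"hand":1,"tx":0.013,"ty":-0.045,"tz":0,"spin":0}]'
python3 -m creep '[{"hand":1,"tx":0.013,"ty":-0.045,"tz":0,"spin":0},{"hand":1,"tx":0.013,"ty":-0.045,"tz":0,"spin":0},{"hand":1,"tx":0.013,"ty":-0.045,"tz":0,"spin":0},{"hand":1,"tx":0.013,"ty":-0.045,"tz":0,"spin":0}]'
python3 -m creep '[{"hand":1,"tx":0,"ty":0,"tz":0,"spin":-9.6},{"hand":1,"tx":0,"ty":0,"tz":0,"spin":-9.6},{"hand":1,"tx":0,"ty":0,"tz":0,"spin":-9.6},{"hand":1,"tx":0,"ty":0,"tz":0,"spin":-9.6},{"hand":1,"tx":0,"ty":0,"tz":0,"spin":-9.6}]' >/dev/null
python3 -m creep '[{"hand":1,"tx":0,"ty":0,"tz":0,"spin":-9.6},{"hand":1,"tx":0,"ty":0,"tz":0,"spin":-9.6},{"hand":1,"tx":0,"ty":0,"tz":0,"spin":-9.6},{"hand":1,"tx":0,"ty":0,"tz":0,"spin":-9.7},{"hand":1,"tx":0,"ty":0,"tz":0,"spin":0}]'
python3 - <<'E'
from plant import cams
import cv2,numpy as np
c=cams.capture("wrist");np.savez("wrist",**c);cv2.imwrite("pics/w1.png",c["color"][:,:,::-1]);print((-c["R"].T@c["t"]).round(0),c["K"][0])
E
```

```text
time: 2.1
tool_pos: [447.5, 95.0, 272.5]
tcp_rot: [3.142, 0.0, 0.287]
contact_force: [0.2, -0.9, 0.3]
grip_width: 91.8
finger_force: 0.0
time: 2.6
tool_pos: [446.5, 282.3, 272.3]
tcp_rot: [3.141, 0.001, 0.287]
contact_force: [0.8, -0.7, -0.9]
grip_width: 91.7
finger_force: 0.0
time: 3.85
tool_pos: [446.7, 280.8, 272.3]
tcp_rot: [-3.141, 0.0, 1.795]
contact_force: [0.2, -0.8, -0.3]
grip_width: 91.8
finger_force: 0.0
[430. 353. 417.] [294.14743476   0.         321.42094355]
```

View pics/w1.png

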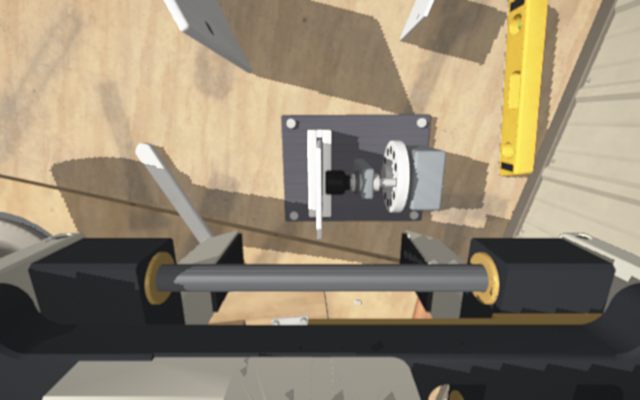

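The wrist view shows the plate edge-on from about (319,137) to (319,236), the knob at (337,181), and screws at (291,124), (422,124), (294,215) and (414,215). I'll crop closer.

```bash
python3 - <<'E'
import cv2
a=cv2.imread("pics/w1.png")[105:250,270:455]
cv2.imwrite("pics/w1c.png",cv2.resize(a,None,fx=4,fy=4,interpolation=cv2.INTER_CUBIC))
E
```

```text
(no output)
```

View pics/w1c.png

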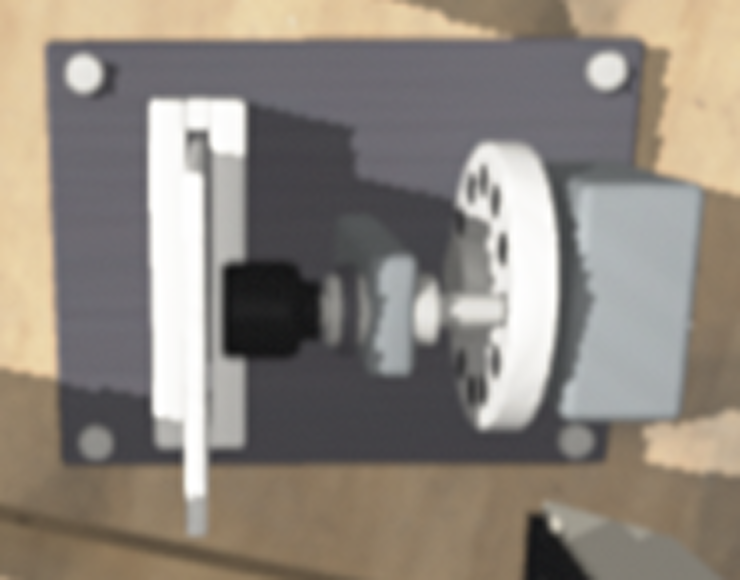

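```bash
python3 - <<'E'
import h; from h import *
C["wrist"]=dict(np.load("wrist.npz"))
q0=[491.85,293.87,.226]
cr=lambda P:((proj("wrist",P)-[270,105]+.5)*4-.5)
T=[[-48.5,45,144],[-48.5,-45,144],[-48.5,45,46],[-31,0,104]]
print(cr(W(q0,T)).round(0).tolist())
obs=np.array([[84,74],[607,71],[96,442],[576,441],[48,42],[643,39],[63,463],[604,462]],float)
S=lambda a,b:[[-a,b,14],[a,b,14],[-a,-b,14],[a,-b,14],[-100,75,12],[100,75,12],[-100,-75,12],[100,-75,12]]
f=lambda q:(cr(W(q,S(q[3],q[4])))-obs).ravel()/4
s=least_squares(f,q0+[86,64],x_scale=[10,10,.1,5,5]);print(s.x.round(3),s.fun.round(1))
q=s.x[:3];print(cr(W(q,T)).round(0).tolist());print("grip",W(q,[[-48.5,0,130]]),"knob",W(q,[[-31,0,90]]))
E
```

```text
[[200.0, 175.0], [201.0, 540.0], [202.0, 144.0], [266.0, 328.0]]
[4.90408e+02 2.95443e+02 2.28000e-01 8.64070e+01 6.41670e+01] [-0.  -0.2 -0.   0.  -0.2 -0.1 -0.1 -0.2 -1.4 -0.7  1.5 -0.6 -0.9  1.3
  1.2  1.1]
[[195.0, 167.0], [197.0, 533.0], [198.0, 138.0], [262.0, 321.0]]
grip [[443.15997555 284.49396827 130.        ]] knob [[460.20816494 288.44482117  90.        ]]
```

The projected keeper edge matches the picture within 2 px (0.5 px at native scale). Now I'll align, descend and grip.

```bash
python3 -m creep '[{"hand":1,"tx":0.0044,"ty":-0.0026,"tz":0,"spin":-0.2},{"hand":1,"tx":0,"ty":0,"tz":0.03,"spin":0},{"hand":1,"tx":0,"ty":0,"tz":0.03,"spin":0},{"hand":1,"tx":0,"ty":0,"tz":0.03,"spin":0}]'
python3 -m creep '[{"hand":1,"tx":0,"ty":0,"tz":0.03,"spin":0},{"hand":1,"tx":0,"ty":0,"tz":0.026,"spin":0},{"hand":1,"tx":0,"ty":0,"tz":0,"spin":0}]'
```

```text
time: 4.4
tool_pos: [443.1, 284.8, 181.9]
tcp_rot: [3.141, -0.0, 1.798]
contact_force: [1.5, -0.0, 0.0]
grip_width: 92.0
finger_force: 0.0
time: 4.78
tool_pos: [442.0, 284.2, 125.1]
tcp_rot: [-3.137, 0.001, 1.799]
contact_force: [0.1, -0.6, 0.4]
grip_width: 91.8
finger_force: 0.0
```

```bash
python3 -m creep '[{"hand":0,"tx":0,"ty":0.001,"tz":0,"spin":0},{"hand":0,"tx":0,"ty":0,"tz":0,"spin":0},{"hand":0,"tx":0,"ty":0,"tz":0,"spin":0},{"hand":0,"tx":0,"ty":0,"tz":0,"spin":0},{"hand":0,"tx":0,"ty":0,"tz":0,"spin":0}]'
python3 -m creep '[{"hand":0,"tx":0,"ty":0,"tz":0,"spin":0},{"hand":0,"tx":0,"ty":0,"tz":0,"spin":0}]'
```

```text
time: 5.4
tool_pos: [444.3, 284.8, 126.9]
tcp_rot: [3.141, 0.0, 1.8]
contact_force: [1.3, 0.5, 1.2]
grip_width: 46.8
finger_force: 0.0
time: 5.65
tool_pos: [444.3, 284.8, 126.7]
tcp_rot: [-3.142, 0.0, 1.8]
contact_force: [0.5, -0.3, 0.2]
grip_width: 26.1
finger_force: 0.0
```

```bash
python3 -m creep '[{"hand":0,"tx":0,"ty":0,"tz":0,"spin":0},{"hand":0,"tx":0,"ty":0,"tz":0,"spin":0},{"hand":0,"tx":0,"ty":0,"tz":0,"spin":0},{"hand":0,"tx":0,"ty":0,"tz":0,"spin":0},{"hand":0,"tx":0,"ty":0,"tz":0,"spin":0}]'
```

```text
time: 6.28
tool_pos: [444.1, 284.7, 126.6]
tcp_rot: [-3.141, 0.0, 1.8]
contact_force: [-0.7, -0.9, 1.1]
grip_width: 4.8
finger_force: 30.0
```

Gripped, with the opening at 4.8 mm and 30 N on the pads. Now I'll lift.

```bash
python3 -m creep '[{"hand":0,"tx":0,"ty":0,"tz":-0.01,"spin":0},{"hand":0,"tx":0,"ty":0,"tz":-0.01,"spin":0},{"hand":0,"tx":0,"ty":0,"tz":-0.01,"spin":0},{"hand":0,"tx":0,"ty":0,"tz":-0.01,"spin":0},{"hand":0,"tx":0,"ty":0,"tz":-0.01,"spin":0}]'
python3 -m creep '[{"hand":0,"tx":0,"ty":0,"tz":-0.02,"spin":0},{"hand":0,"tx":0,"ty":0,"tz":-0.02,"spin":0},{"hand":0,"tx":0,"ty":0,"tz":-0.03,"spin":0},{"hand":0,"tx":0,"ty":0,"tz":-0.03,"spin":0},{"hand":0,"tx":0,"ty":0,"tz":-0.03,"spin":0}]'
```

```text
time: 6.9
tool_pos: [444.6, 284.9, 177.6]
tcp_rot: [3.141, -0.0, 1.8]
contact_force: [0.6, 0.1, 0.1]
grip_width: 4.9
finger_force: 30.0
time: 7.52
tool_pos: [444.2, 284.7, 308.2]
tcp_rot: [3.141, 0.0, 1.8]
contact_force: [0.8, 0.3, -0.8]
grip_width: 4.8
finger_force: 30.0
```

```bash
python3 -m creep '[{"hand":0,"tx":0,"ty":0,"tz":-0.02,"spin":0},{"hand":0,"tx":0,"ty":0,"tz":-0.02,"spin":0},{"hand":0,"tx":-0.02,"ty":-0.0026,"tz":0,"spin":0},{"hand":0,"tx":-0.03,"ty":-0.0038,"tz":0,"spin":0},{"hand":0,"tx":-0.04,"ty":-0.005,"tz":0,"spin":0}]'
python3 -m creep '[{"hand":0,"tx":-0.04,"ty":-0.005,"tz":0,"spin":0},{"hand":0,"tx":-0.04,"ty":-0.005,"tz":0,"spin":0},{"hand":0,"tx":-0.04,"ty":-0.005,"tz":0,"spin":0},{"hand":0,"tx":-0.04,"ty":-0.005,"tz":0,"spin":0},{"hand":0,"tx":-0.04,"ty":-0.005,"tz":0,"spin":0}]'
python3 -m creep '[{"hand":0,"tx":-0.04,"ty":-0.005,"tz":0,"spin":0},{"hand":0,"tx":-0.04,"ty":-0.005,"tz":0,"spin":0},{"hand":0,"tx":-0.04,"ty":-0.005,"tz":0,"spin":0},{"hand":0,"tx":-0.04,"ty":-0.005,"tz":0,"spin":0},{"hand":0,"tx":-0.04,"ty":-0.005,"tz":0,"spin":0}]'
python3 -m creep '[{"hand":0,"tx":-0.04,"ty":-0.005,"tz":0,"spin":0},{"hand":0,"tx":-0.034,"ty":-0.005,"tz":0,"spin":0},{"hand":0,"tx":-0.02,"ty":-0.0025,"tz":0,"spin":0},{"hand":0,"tx":0,"ty":0,"tz":0,"spin":0}]'
```

```text
time: 8.15
tool_pos: [453.2, 193.0, 345.8]
tcp_rot: [-3.14, 0.0, 1.801]
contact_force: [-0.9, -0.3, -1.1]
grip_width: 5.0
finger_force: 30.0
time: 8.78
tool_pos: [473.9, -8.1, 346.0]
tcp_rot: [-3.14, -0.0, 1.799]
contact_force: [0.1, -0.0, -1.4]
grip_width: 4.9
finger_force: 30.0
time: 9.4
tool_pos: [494.7, -208.3, 346.0]
tcp_rot: [-3.14, -0.001, 1.799]
contact_force: [0.3, -0.5, -1.4]
grip_width: 5.1
finger_force: 30.0
time: 9.9
tool_pos: [504.3, -301.8, 345.9]
tcp_rot: [-3.141, -0.001, 1.798]
contact_force: [1.0, 0.5, -1.4]
grip_width: 5.0
finger_force: 30.0
```

```bash
python3 -m creep '[{"hand":0,"tx":0,"ty":0,"tz":0.03,"spin":0},{"hand":0,"tx":0,"ty":0,"tz":0.04,"spin":0},{"hand":0,"tx":0,"ty":0,"tz":0.04,"spin":0},{"hand":0,"tx":0,"ty":0,"tz":0.04,"spin":0},{"hand":0,"tx":0,"ty":0,"tz":0.03,"spin":0}]'
python3 -m creep '[{"hand":0,"tx":0,"ty":0,"tz":0.02,"spin":0},{"hand":0,"tx":0,"ty":0,"tz":0.01,"spin":0},{"hand":0,"tx":0,"ty":0,"tz":0.01,"spin":0},{"hand":0,"tx":0,"ty":0,"tz":0.003,"spin":0},{"hand":0,"tx":0,"ty":0,"tz":0,"spin":0}]'
```

```text
time: 10.52
tool_pos: [504.5, -298.9, 165.3]
tcp_rot: [-3.141, -0.002, 1.801]
contact_force: [-0.1, 0.1, -1.1]
grip_width: 4.9
finger_force: 30.0
time: 11.15
tool_pos: [505.2, -300.8, 124.1]
tcp_rot: [3.141, 0.001, 1.8]
contact_force: [0.3, -0.1, -0.3]
grip_width: 4.7
finger_force: 30.0
```

```bash
python3 -m creep '[{"hand":0,"tx":0,"ty":0,"tz":0.0015,"spin":0},{"hand":0,"tx":0,"ty":0,"tz":0.001,"spin":0},{"hand":0,"tx":0,"ty":0,"tz":0,"spin":0}]'
python3 -m creep '[{"hand":0,"tx":0,"ty":0,"tz":0.001,"spin":0},{"hand":0,"tx":0,"ty":0,"tz":0,"spin":0}]'
```

```text
time: 11.52
tool_pos: [505.0, -300.8, 121.3]
tcp_rot: [-3.142, 0.0, 1.8]
contact_force: [-0.5, -0.4, -1.4]
grip_width: 5.0
finger_force: 30.0
time: 11.78
tool_pos: [505.0, -300.7, 120.2]
tcp_rot: [-3.142, -0.0, 1.8]
contact_force: [0.5, -0.2, -1.4]
grip_width: 4.6
finger_force: 30.0
```

```bash
python3 -m creep '[{"hand":0,"tx":0,"ty":0,"tz":0.0007,"spin":0},{"hand":0,"tx":0,"ty":0,"tz":0,"spin":0}]'
python3 -m creep '[{"hand":0.3,"tx":0,"ty":0,"tz":0,"spin":0},{"hand":0.5,"tx":0,"ty":0,"tz":0,"spin":0},{"hand":0.7,"tx":0,"ty":0,"tz":0,"spin":0},{"hand":1,"tx":0,"ty":0,"tz":0,"spin":0},{"hand":1,"tx":0,"ty":0,"tz":0,"spin":0}]'
python3 -m creep '[{"hand":1,"tx":0,"ty":0,"tz":0,"spin":0},{"hand":1,"tx":0,"ty":0,"tz":0,"spin":0},{"hand":1,"tx":0,"ty":0,"tz":0,"spin":0},{"hand":1,"tx":0,"ty":0,"tz":0,"spin":0},{"hand":1,"tx":0,"ty":0,"tz":0,"spin":0}]'
```

```text
time: 12.02
tool_pos: [505.1, -300.8, 119.6]
tcp_rot: [3.141, 0.0, 1.8]
contact_force: [-0.0, 0.9, 0.1]
grip_width: 4.9
finger_force: 30.0
time: 12.65
tool_pos: [505.0, -300.8, 119.6]
tcp_rot: [3.142, 0.0, 1.8]
contact_force: [0.6, 0.1, 0.1]
grip_width: 50.1
finger_force: 0.0
time: 13.28
tool_pos: [505.0, -300.8, 119.5]
tcp_rot: [3.142, 0.0, 1.8]
contact_force: [0.2, 0.1, -0.3]
grip_width: 91.4
finger_force: 0.0
```

Contact was felt at 119.6, as predicted, and the plate is released. Now I'll rise and look.

```bash
python3 -m creep '[{"hand":1,"tx":0,"ty":0,"tz":-0.02,"spin":0},{"hand":1,"tx":0,"ty":0,"tz":-0.03,"spin":0},{"hand":1,"tx":0,"ty":0,"tz":-0.04,"spin":0},{"hand":1,"tx":0,"ty":0,"tz":-0.04,"spin":0},{"hand":1,"tx":0,"ty":0,"tz":-0.02,"spin":0}]'
python3 -m creep '[{"hand":1,"tx":0,"ty":0,"tz":0,"spin":0},{"hand":1,"tx":0,"ty":0,"tz":0,"spin":0},{"hand":1,"tx":0,"ty":0,"tz":0,"spin":0},{"hand":1,"tx":0,"ty":0,"tz":0,"spin":0}]'
python3 - <<'E'
from plant import cams
import cv2
c=cams.capture("wrist");cv2.imwrite("pics/w2.png",c["color"][:,:,::-1])
E
```

```text
time: 13.9
tool_pos: [505.5, -301.1, 272.2]
tcp_rot: [3.139, 0.003, 1.8]
contact_force: [-0.4, -1.1, -0.2]
grip_width: 91.9
finger_force: 0.0
time: 14.4
tool_pos: [504.8, -300.6, 268.6]
tcp_rot: [-3.141, -0.001, 1.8]
contact_force: [-1.1, -0.6, -0.3]
grip_width: 91.8
finger_force: 0.0
```

View pics/w2.png

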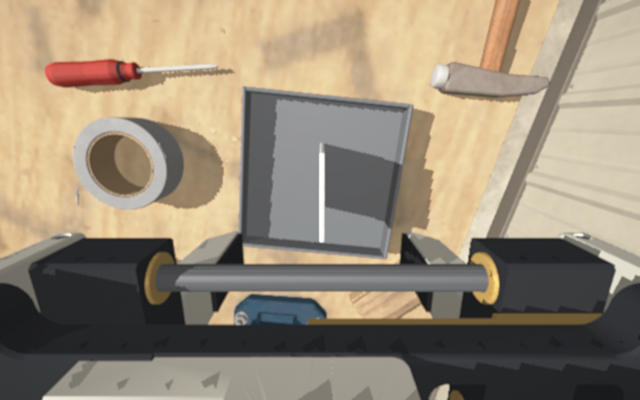

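The plate stands upright in the tray, edge at (322,143)–(322,242), well inside the rim. Back to the knob at (460.2, 288.4), yaw 0.228.

```bash
python3 -m creep '[{"hand":1,"tx":0.0449,"ty":0.00695,"tz":0,"spin":0},{"hand":1,"tx":0.0449,"ty":0.00695,"tz":0,"spin":0},{"hand":1,"tx":0.0449,"ty":0.00695,"tz":0,"spin":0},{"hand":1,"tx":0.0449,"ty":0.00695,"tz":0,"spin":0},{"hand":1,"tx":0.0449,"ty":0.00695,"tz":0,"spin":0}]' >/dev/null
python3 -m creep '[{"hand":1,"tx":0.0449,"ty":0.00695,"tz":0,"spin":0},{"hand":1,"tx":0.0449,"ty":0.00695,"tz":0,"spin":0},{"hand":1,"tx":0.0449,"ty":0.00695,"tz":0,"spin":0},{"hand":1,"tx":0.0449,"ty":0.00695,"tz":0,"spin":0}]' >/dev/null
python3 -m creep '[{"hand":1,"tx":0.0449,"ty":0.00695,"tz":0,"spin":0},{"hand":1,"tx":0.0449,"ty":0.00695,"tz":0,"spin":0},{"hand":1,"tx":0.0449,"ty":0.00695,"tz":0,"spin":0},{"hand":1,"tx":0.0449,"ty":0.00695,"tz":0,"spin":0}]'
python3 -m creep '[{"hand":1,"tx":0,"ty":0,"tz":0,"spin":9},{"hand":1,"tx":0,"ty":0,"tz":0,"spin":9},{"hand":1,"tx":0,"ty":0,"tz":0,"spin":9},{"hand":1,"tx":0,"ty":0,"tz":0,"spin":9},{"hand":1,"tx":0,"ty":0,"tz":0,"spin":9}]' >/dev/null
python3 -m creep '[{"hand":1,"tx":0,"ty":0,"tz":0,"spin":9},{"hand":1,"tx":0,"ty":0,"tz":0,"spin":9},{"hand":1,"tx":0,"ty":0,"tz":0,"spin":9},{"hand":1,"tx":0,"ty":0,"tz":0,"spin":9},{"hand":1,"tx":0,"ty":0,"tz":0,"spin":9}]'
python3 -m creep '[{"hand":1,"tx":0,"ty":0,"tz":0,"spin":0},{"hand":1,"tx":0,"ty":0,"tz":0,"spin":0}]'
python3 - <<'E'
from plant import cams
import cv2
import h;from h import *
c=cams.capture("wrist");cv2.imwrite("pics/w3.png",c["color"][:,:,::-1]);C["wrist"]=c
q=[490.4,295.4,.228];print(proj("wrist",W(q,[[-31,0,104],[-48.5,0,46],[38,0,101],[-86.4,64.2,14],[86.4,-64.2,14]])).round(0).tolist())
E
```

```text
time: 16.08
tool_pos: [460.1, 289.7, 269.3]
tcp_rot: [3.142, 0.0, 1.8]
contact_force: [-0.2, 0.8, 0.6]
grip_width: 91.9
finger_force: 0.0
time: 17.32
tool_pos: [460.3, 288.2, 269.2]
tcp_rot: [3.141, 0.0, 0.224]
contact_force: [-0.2, 1.4, -0.8]
grip_width: 92.1
finger_force: 0.0
time: 17.58
tool_pos: [460.3, 288.2, 269.4]
tcp_rot: [3.141, 0.0, 0.232]
contact_force: [1.1, -0.5, -0.2]
grip_width: 91.9
finger_force: 0.0
[[322.0, 189.0], [322.0, 192.0], [323.0, 123.0], [277.0, 212.0], [373.0, 83.0]]
```

View pics/w3.png

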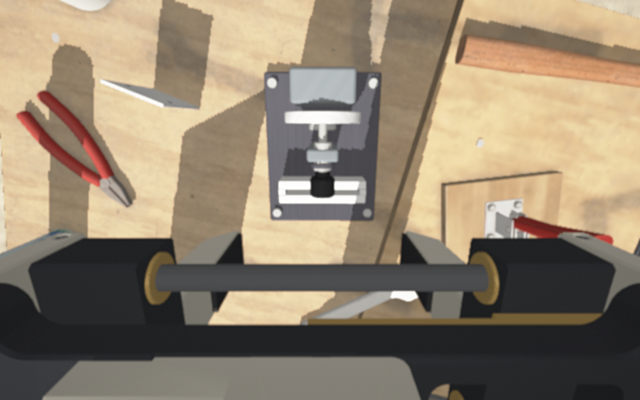

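The knob is at (322,186) in the wrist view; the prediction for its top was (322,189), and the screws at (277,212) and (373,83) agree. Now I'll descend and grip.

```bash
python3 -m creep '[{"hand":1,"tx":0,"ty":0,"tz":0.03,"spin":0.2},{"hand":1,"tx":0,"ty":0,"tz":0.04,"spin":0},{"hand":1,"tx":0,"ty":0,"tz":0.04,"spin":0},{"hand":1,"tx":0,"ty":0,"tz":0.03,"spin":0},{"hand":1,"tx":0,"ty":0,"tz":0.02,"spin":0}]'
python3 -m creep '[{"hand":1,"tx":0,"ty":0,"tz":0.014,"spin":0},{"hand":1,"tx":0,"ty":0,"tz":0.01,"spin":0},{"hand":1,"tx":0,"ty":0,"tz":0,"spin":0}]'
python3 -m creep '[{"hand":0.2,"tx":0,"ty":0,"tz":0,"spin":0},{"hand":0.2,"tx":0,"ty":0,"tz":0,"spin":0},{"hand":0.2,"tx":0,"ty":0,"tz":0,"spin":0},{"hand":0.2,"tx":0,"ty":0,"tz":0,"spin":0},{"hand":0.2,"tx":0,"ty":0,"tz":0,"spin":0}]'
python3 -m creep '[{"hand":0,"tx":0,"ty":0,"tz":0,"spin":0},{"hand":0,"tx":0,"ty":0,"tz":0,"spin":0},{"hand":0,"tx":0,"ty":0,"tz":0,"spin":0},{"hand":0,"tx":0,"ty":0,"tz":0,"spin":0}]'
```

```text
time: 18.25
tool_pos: [459.8, 288.0, 107.9]
tcp_rot: [3.141, 0.002, 0.228]
contact_force: [1.0, -0.5, -0.7]
grip_width: 91.6
finger_force: 0.0
time: 18.62
tool_pos: [460.3, 288.1, 85.2]
tcp_rot: [3.141, 0.001, 0.226]
contact_force: [-0.4, 0.7, 0.2]
grip_width: 92.0
finger_force: 0.0
time: 19.25
tool_pos: [460.4, 288.2, 85.6]
tcp_rot: [3.142, -0.0, 0.226]
contact_force: [-0.1, -0.1, 0.9]
grip_width: 46.6
finger_force: 0.0
time: 19.75
tool_pos: [460.4, 287.6, 85.4]
tcp_rot: [3.141, 0.0, 0.226]
contact_force: [2.1, -6.0, 0.8]
grip_width: 26.5
finger_force: 30.0
```

```bash
python3 -m creep '[{"hand":0,"tx":0,"ty":0.0006,"tz":0,"spin":0},{"hand":0,"tx":-0.004,"ty":0,"tz":0,"spin":0},{"hand":0,"tx":-0.004,"ty":0,"tz":0,"spin":0},{"hand":0,"tx":-0.004,"ty":0,"tz":0,"spin":0},{"hand":0,"tx":0,"ty":0,"tz":0,"spin":0}]'
python3 -m creep '[{"hand":0,"tx":-0.002,"ty":0,"tz":0,"spin":0},{"hand":0,"tx":-0.0015,"ty":0,"tz":0,"spin":0},{"hand":0,"tx":0,"ty":0,"tz":0,"spin":0}]'
```

```text
time: 20.38
tool_pos: [450.2, 285.2, 85.5]
tcp_rot: [-3.141, -0.004, 0.226]
contact_force: [7.8, -1.8, -5.1]
grip_width: 26.5
finger_force: 30.0
time: 20.75
tool_pos: [447.1, 284.5, 85.5]
tcp_rot: [-3.141, -0.004, 0.226]
contact_force: [7.5, -1.3, -6.0]
grip_width: 26.6
finger_force: 30.0
```

```bash
python3 -m creep '[{"hand":0,"tx":-0.0015,"ty":0,"tz":0,"spin":0},{"hand":0,"tx":0,"ty":0,"tz":0,"spin":0}]'
python3 -m creep '[{"hand":0,"tx":-0.0015,"ty":0,"tz":0,"spin":0},{"hand":0,"tx":0,"ty":0,"tz":0,"spin":0},{"hand":0,"tx":0,"ty":0,"tz":0,"spin":0}]'
```

```text
time: 21.0
tool_pos: [445.8, 284.2, 85.5]
tcp_rot: [-3.141, -0.004, 0.226]
contact_force: [9.0, -1.7, -6.2]
grip_width: 27.3
finger_force: 30.0
time: 21.38
tool_pos: [444.8, 284.0, 85.6]
tcp_rot: [-3.141, -0.005, 0.226]
contact_force: [9.6, -1.5, -7.6]
grip_width: 27.0
finger_force: 30.0
```

```bash
python3 -m creep '[{"hand":0,"tx":-0.001,"ty":0,"tz":0,"spin":0},{"hand":0,"tx":0,"ty":0,"tz":0,"spin":0},{"hand":0,"tx":0,"ty":0,"tz":0,"spin":0}]'
python3 - <<'E'
from plant import cams,get_obs
import cv2
import h;from h import *
c=cams.capture("wrist");C["wrist"]=c;q=[490.4,295.4,.228]
o,s=np.array([240,60]),8
im=cv2.resize(np.ascontiguousarray(c["color"][40:265,220:420,::-1]),None,fx=2.6,fy=2.6,interpolation=cv2.INTER_CUBIC)
cv2.imwrite("pics/w4.png",im)
for x in(38,33,28,22,-2): print(x,((proj("wrist",W(q,[[x,0,94]]))-[220,40])*2.6).round(0))
E
```

```text
time: 21.75
tool_pos: [444.7, 284.0, 85.6]
tcp_rot: [-3.141, -0.007, 0.226]
contact_force: [12.1, -0.7, -10.1]
grip_width: 26.7
finger_force: 30.0
38 [[265. 128.]]
33 [[265. 160.]]
28 [[265. 191.]]
22 [[265. 227.]]
-2 [[266. 363.]]
```

View pics/w4.png

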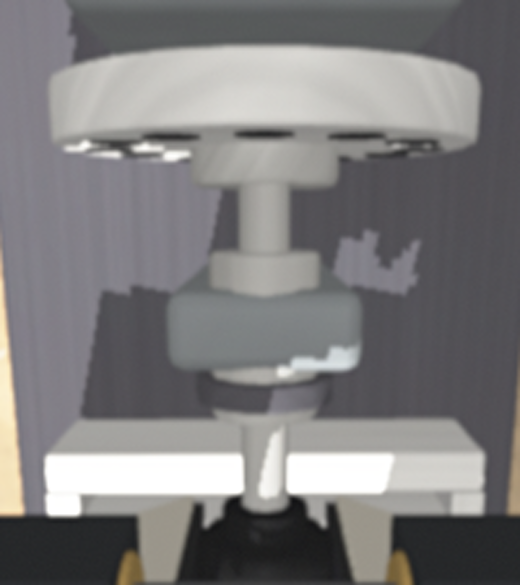

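The hole in the disc at (265,133) is dark and empty, and the pin end is at about (265,185), which corresponds to x ≈ 29 mm: 16 mm back. The last 1 mm of command raised the force without motion, so the pin is against its stop. Handing in.

```bash
python3 -c "
from plant import close_job,get_obs
o=get_obs();print(o['tool_pos'],o['contact_force'],o['finger_force']);print(close_job())"
```

```text
[444.74575764 283.96945206  85.60097188] [12.39159457 -0.94961286 -8.79180656] 29.998660320416093
the job is handed in; nothing more can be done
None
```

The keeper plate is standing in the grey tray and the index pin is held fully back against its stop, with the gripper still on the knob; the job was handed in at about 22 s, and no verdict was returned.

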